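# Pots onto their drip trays

### The arm

A 6-joint arm with a two-finger parallel gripper is mounted at the origin on the work surface. World frame = base frame: x ahead of the robot, y to its left, z up, the work surface at z = 0. Lengths are in m, angles in degrees, forces in N, time in s.
With the tool pointing down it reaches from about 0.3 to 0.75 m from the base axis. Payload 8.5 kg.
Tool frame: the origin (TCP) lies on the centre line of the jaws, within the pads' length; the fingertips stand 14 mm ahead of it and the grasp point (between the pads) lies 5 mm behind it; z points along the fingers, x is the direction in which the jaws open and shut, and the axes are right-handed (so a half turn about z gives the same grasp; the last joint's range is limited). The gripper opens to 85 mm and grips with 20 to 120 N. Pads are 22 mm wide; open, the fingers measure 114 mm over their backs; the gripper's body (76 mm by 85 mm) begins 54 mm behind the grasp point. The pads swing forward as they close: fully open they stand 13 mm farther back than shut.
Start: joints at [-82.065, 21.807, 74.336, -0, 83.858, -12.336], TCP at [0.191, -0.516, 0.245] pointing down, gripper open.
Joint ranges: [-178.18, 178.18], [-50.72, 133.34], [12.68, 142.11], [-81.47, 261.47], [9.98, 163.14], [-165.26, 165.26]. Speed limits (degrees/s): [136.94, 136.94, 180, 180, 180, 180].

### API

Orientations are given as a 3x3 rotation matrix whose columns are the frame's x, y, z axes.
In Python, from rig import * gives the robot as it stands.
- The arm moves only by the shell command python3 -m crank 'ROWS' [FORCE]. ROWS is JSON, one flat list of numbers, 7 for each row, row after row: the turn, a rotation vector about the world's x, y, z in rad, then the shift along the world's x, y, z in m, then the opening in per cent of the stroke, from 0 (shut) to 100 (fully open). A call has 1 to 20 rows; each row shifts and turns the commanded pose from where the row before left it; what a row does not reach is not made up. A row lasts 1/10 s, in which the tool goes at most 50 mm and 8.59 degrees, less where a joint would pass 70% of its speed; a pose out of reach is approached as far as the arm can. A call is refused whole if a number of a shift passes 0.05 or a number of a turn 0.15, either way. A call with a gripper value outside its range is refused whole. The fingers move at their own pace and stop on an object; FORCE is the grip in N (left out, the last holds). Time passes only in rows, so rows that do not move let the fingers close. It gives the time, the measured TCP pose, the force and the opening at its end, in the units of the state.
- observe(): the state, without advancing time (a new reading comes with each control period).
- get_image(name): name is "scene" or "top" or "wrist"; returns a dict with "frame" (480x640x3 uint8, red, green, blue), "fov_y" (degrees; the focal length in pixels is half the picture's height over the tangent of half this angle, whatever the lens; pixels are square), "cx", "cy" (the principal point, pixels), "world_to_cam" (4x4, takes a point from world to camera coordinates). Camera axes: x right, y up, looking along -z (the intrinsics and any distortion apply to the point x, -y, -z); pixel columns grow to the right and rows downward; lengths in m; the calibration is good to about 2 mm. The wrist camera is an equidistant fisheye: a pixel r from the principal point sees the ray r / f radians off the axis. A picture is of the moment at which its call begins. There is no depth.
- close_job(): hands the job in, once; it reports no verdict.
The state is a dict: "time_s": time; "q": joint angles; "qvel": joint speeds; "joint_efforts": joint torques, N m; "position": TCP position; "tool_rot": TCP orientation; "ft_force": force on the tool from outside, world axes, zero at the start; "wrist_torque": the same for the moment, N m; "grip_width": finger opening in m.
Only numpy, scipy, OpenCV 4.12 (cv2) and the standard library are available. Lean on these libraries where they do the work, as an engineer would, in place of code of your own. Each camera call takes 0.05 s, during which the arm holds its last target. There are 200 camera calls.

### The job

Stand each of the four terracotta pots upright and flat inside the rim of the drip tray of its own shape and size: the small round pot (lift it out of the wide one it is nested in) on the small round tray, the wide round pot on the large round tray, the square pot on the square tray and the oblong planter on the oblong tray. They are breakable, so set them down gently and do not drop them, and leave the little green glass cup where it is.

Things in the scene. Friction and masses are not known exactly. Their poses are not given: they have to be found in the camera images.
- pot_wide: Sizes in mm. Wide low round terracotta pot, open and empty: height 54, base diameter 56, tapering out to a straight rim band 18 tall, outer diameter 70; wall 4, inner floor 5 above its underside; about 0.16 kg. Loose, upright on the counter at the start, with the small round pot standing inside it. Origin: centre of the underside, z up.
- pot_tall: Sizes in mm. Small narrow round terracotta pot, open and empty: height 76, base diameter 34, tapering out to a straight rim band 20 tall, outer diameter 52; wall 4; about 0.12 kg. Loose; at the start it stands loosely (several mm of play all round) on the inner floor of the wide pot, its top 27 above the wide pot's rim. Origin: centre of the underside, z up.
- pot_square: Sizes in mm. Square terracotta pot, open and empty: height 62, base 58 x 58, straight walls 4 thick with a rim band 16 tall that measures 64 x 64 outside; about 0.2 kg. Loose, upright on the counter. Origin: centre of the underside, z up; x and y are square to its sides.
- pot_oblong: Sizes in mm. Oblong terracotta planter, open and empty: height 52, base 58 (its x) x 112 (its y), straight walls 4 thick with a rim band 16 tall that measures 64 x 118 outside; about 0.26 kg. Loose, upright on the counter. Origin: centre of the underside, z up.
- tray_tall: Sizes in mm. Small round terracotta drip tray, for the small round pot: outer diameter 62, flat recess of diameter 52, floor 4 above its underside, rim top at 12. Fixed to the counter. Origin: centre of the underside, z up.
- tray_wide: Sizes in mm. Large round terracotta drip tray, for the wide round pot: outer diameter 84, flat recess of diameter 74, floor 4 above its underside, rim top at 12. Fixed. Origin: centre of the underside, z up.
- tray_square: Sizes in mm. Square terracotta drip tray, for the square pot: 86 x 86 outside, flat recess 76 x 76, floor 4 above its underside, rim top at 12. Fixed. Origin: centre of the underside, z up; x and y are square to its sides.
- tray_oblong: Sizes in mm. Oblong terracotta drip tray, for the oblong planter: 86 (its x) x 140 (its y) outside, flat recess 76 x 130, floor 4 above its underside, rim top at 12. Fixed. Origin: centre of the underside, z up.
- tealight_glass: Sizes in mm. Little green glass tea-light cup, diameter 42, 26 tall, 0.05 kg, standing loose among the pots; not to be shifted. Origin: centre of the underside, z up.
Not all that is in view belongs to the job. Leave any black or turquoise look-alike of the pot_oblong alone. Leave any black look-alike of the pot_tall alone.

How it is judged (in metres and radians):
At the end, for the whole second after the job is handed in: each pot stands on the floor of its own tray: origin within 15 mm (horizontally) of the tray's, underside 2 to 6.5 mm above the tray's underside (the tray's floor is at 4), tilted less than 0.08 rad, released by the fingers and at rest (horizontal distance between pot_wide and tray_wide below 0.015 m and z of pot_wide in the frame of tray_wide between 0.002 and 0.0065 m and angle between each of pot_wide, pot_tall, pot_square, pot_oblong's own z axis and vertical below 0.08 rad and linear speed of each of pot_wide, pot_tall, pot_square, pot_oblong below 0.02 m/s and angular speed of each of pot_wide, pot_tall, pot_square, pot_oblong below 0.2 rad/s and contact force between each of pot_wide, pot_tall, pot_square, pot_oblong and the fingers below 0.05 N and horizontal distance between pot_tall and tray_tall below 0.015 m and z of pot_tall in the frame of tray_tall between 0.002 and 0.0065 m and horizontal distance between pot_square and tray_square below 0.015 m and z of pot_square in the frame of tray_square between 0.002 and 0.0065 m and horizontal distance between pot_oblong and tray_oblong below 0.015 m and z of pot_oblong in the frame of tray_oblong between 0.002 and 0.0065 m); the robot touches nothing.
It fails at once if a pot is dropped or thrown (faster than 0.8 m/s with no finger on it, a fall of over 3 cm) ((linear speed of pot_wide above 0.8 m/s and contact force between pot_wide and the fingers below 0.05 N) or (linear speed of pot_tall above 0.8 m/s and contact force between pot_tall and the fingers below 0.05 N) or (linear speed of pot_square above 0.8 m/s and contact force between pot_square and the fingers below 0.05 N) or (linear speed of pot_oblong above 0.8 m/s and contact force between pot_oblong and the fingers below 0.05 N)).
It fails at once if the little green glass cup is shifted by more than 25 mm or tipped over (distance of tealight_glass from where it was at the start of the episode above 0.025 m or angle between tealight_glass's own z axis and vertical above 0.5 rad).
It also fails if it takes over 112 s, if anything falls off the work surface, if the arm or the gripper's body presses on something with over 40 N, if the wrist force passes 120 N, or if a joint passes its speed limit or range.

## Working session

There is one attempt and no reset: what is moved stays moved. The work goes in short steps, Python scripts to look and compute and a shell command to move; the robot and the scene stay as the last step left them, time stands still between calls to the robot, and variables do not carry over. Pictures are saved under pics/ and viewed, about 12 in all and at most 16, crops included, and the job is handed in when it is done.

```bash
mkdir -p pics; ls
python3 - <<'E'
from rig import *
import cv2
s=observe();print(s)
for n in("scene","top","wrist"):
    d=get_image(n);cv2.imwrite(f"pics/{n}0.png",d["frame"][:,:,::-1])
    import numpy as np
    print(n,d["fov_y"],d["cx"],d["cy"],np.round(d["world_to_cam"],4).tolist())
    np.save(f"pics/{n}0.npy",d,allow_pickle=True)
E
```

```text
pics
{'time_s': 0.0, 'q': array([-8.20647642e+01,  2.18416704e+01,  7.43852926e+01, -1.00301904e-04,
        8.38599833e+01, -1.23359663e+01]), 'qvel': array([ 0.0132137 ,  0.01889452,  0.04496754,  0.04167894, -0.0201414 ,
        0.05808228]), 'joint_efforts': array([-1.40504533e-03, -4.48465776e+01, -2.31281769e+01, -1.96056139e-04,
        4.70466184e-03, -5.13932193e-06]), 'position': array([ 0.1905111 , -0.51564968,  0.24470223]), 'tool_rot': array([[ 3.46464228e-01, -9.38063161e-01, -2.11220217e-04],
       [-9.38062013e-01, -3.46464142e-01,  1.50272850e-03],
       [-1.48283448e-03, -3.22504007e-04, -9.99998849e-01]]), 'ft_force': array([ 1.13475529,  0.24646304, -1.1009805 ]), 'wrist_torque': array([-0.01806864, -0.01675749, -0.00033213]), 'grip_width': 0.08554415337653076}
scene 57.94227312577523 323.85953201080054 245.66148134198323 [[-0.2864, 0.958, -0.0156, 0.0915], [-0.6406, -0.1794, 0.7466, 0.2823], [0.7124, 0.2238, 0.6651, -1.2273], [0.0, 0.0, 0.0, 1.0]]
top 49.63174888114366 323.5844205567471 239.48720433822731 [[-0.0287, -0.9996, 0.0043, 0.0617], [0.996, -0.0282, 0.0852, -0.4961], [-0.085, 0.0067, 0.9964, -0.9727], [0.0, 0.0, 0.0, 1.0]]
wrist 65.70646984690485 316.66451361080374 239.20780777544502 [[0.3461, -0.9382, -0.0017, -0.5506], [0.8984, 0.332, -0.2875, 0.0371], [0.2703, 0.098, 0.9578, -0.3782], [0.0, 0.0, 0.0, 1.0]]
```

View pics/top0.png

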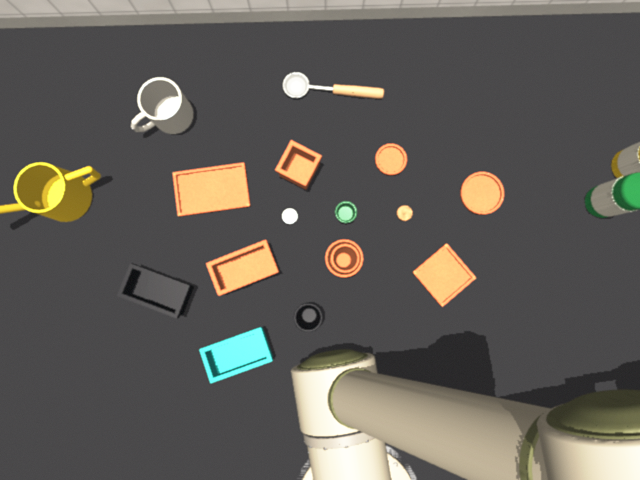

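View pics/scene0.png

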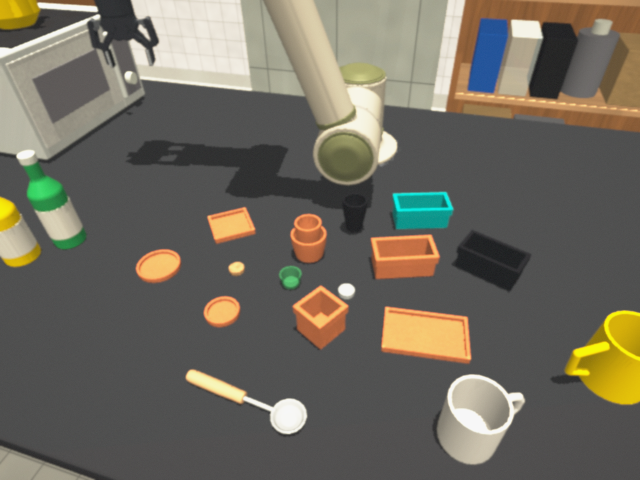

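Both views show all items. I'll segment the orange in the top view and look at an enlarged crop.

```bash
cat > h.py <<'E'
import numpy as np,cv2
from rig import *
def f(d): return 240/np.tan(np.radians(d["fov_y"]/2))
def cast(d,uv,z):
    uv=np.atleast_2d(np.asarray(uv,float)); x=np.c_[(uv[:,0]-d["cx"])/f(d),-(uv[:,1]-d["cy"])/f(d),-np.ones(len(uv))]
    R=d["world_to_cam"][:3,:3];t=d["world_to_cam"][:3,3]
    c=-R.T@t; r=x@R
    return c+r*((z-c[2])/r[:,2])[:,None]
def proj(d,p):
    p=np.atleast_2d(p)@d["world_to_cam"][:3,:3].T+d["world_to_cam"][:3,3]
    return np.c_[d["cx"]+f(d)*p[:,0]/-p[:,2], d["cy"]-f(d)*p[:,1]/-p[:,2]]
def mask(im,lo=(3,120,60),hi=(16,255,255)):
    return cv2.inRange(cv2.cvtColor(im,cv2.COLOR_RGB2HSV),np.array(lo),np.array(hi))
E
python3 - <<'E'
from h import *
d=np.load("pics/top0.npy",allow_pickle=True).item();im=d["frame"]
print("cam",-d["world_to_cam"][:3,:3].T@d["world_to_cam"][:3,3],f(d))
m=mask(im)
cs,_=cv2.findContours(m,cv2.RETR_EXTERNAL,cv2.CHAIN_APPROX_NONE)
for c in cs:
    if cv2.contourArea(c)<300: continue
    r=cv2.minAreaRect(c); p=c[:,0,:]
    print(np.round(r[0]),np.round(r[1]),round(r[2],1), cast(d,r[0],0.012).round(4)[0,:2], [cast(d,q,.012).round(3)[0,:2].tolist() for q in cv2.boxPoints(r)])
cv2.imwrite("pics/crop1.png",cv2.resize(im[130:310,165:515,::-1],None,fx=2.28,fy=2.28,interpolation=cv2.INTER_CUBIC))
E
```

```text
cam [0.41318516 0.0542238  1.0111576 ] 519.0298759423654
[444. 275.] [47. 46.] 49.4 [ 0.4241 -0.1819] [[0.431, -0.119], [0.487, -0.189], [0.417, -0.245], [0.362, -0.175]]
[344. 258.] [38. 38.] 90.0 [0.4615 0.0092] [[0.499, 0.045], [0.497, -0.029], [0.424, -0.026], [0.426, 0.047]]
[242. 267.] [36. 66.] 68.2 [0.449  0.2058] [[0.46, 0.278], [0.504, 0.158], [0.438, 0.134], [0.394, 0.253]]
[482. 193.] [44. 43.] 45.0 [ 0.5811 -0.2643] [[0.583, -0.204], [0.642, -0.267], [0.579, -0.324], [0.521, -0.262]]
[211. 189.] [46. 75.] 82.1 [0.6034 0.2643] [[0.64, 0.342], [0.656, 0.198], [0.567, 0.187], [0.551, 0.33]]
[391. 159.] [32. 32.] 45.0 [ 0.6529 -0.0881] [[0.654, -0.044], [0.698, -0.09], [0.652, -0.132], [0.608, -0.086]]
[298. 164.] [37. 38.] 27.4 [0.6483 0.0936] [[0.633, 0.143], [0.699, 0.108], [0.663, 0.044], [0.598, 0.08]]
```

View pics/crop1.png

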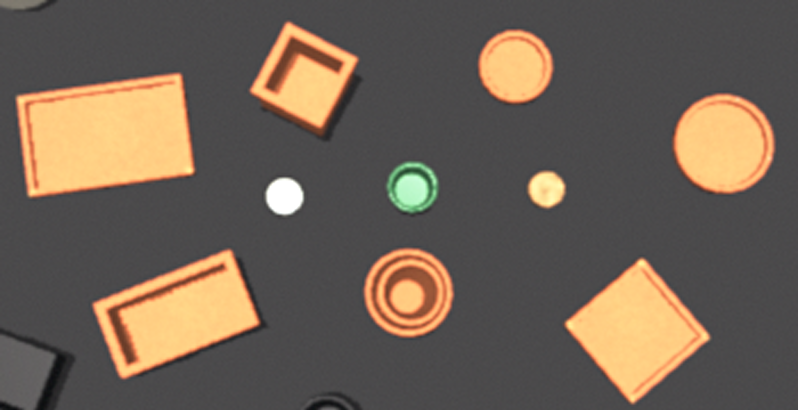

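```bash
cat > m.py <<'E'
from h import *
# name: rim z, seed px (top)
def measure(d,im,items,lo=(3,100,170)):
    S=4; up=cv2.resize(im,None,fx=S,fy=S,interpolation=cv2.INTER_CUBIC)
    m=mask(up,lo,(20,255,255)); cs,_=cv2.findContours(m,cv2.RETR_EXTERNAL,cv2.CHAIN_APPROX_NONE)
    out={}
    for n,(z,uv) in items.items():
        c=[c for c in cs if cv2.pointPolygonTest(c,(uv[0]*S+.0,uv[1]*S+.0),False)>=0]
        if not c: print(n,"none");continue
        c=max(c,key=cv2.contourArea)
        w=(cast(d,(c[:,0,:]+.5)/S-.5,z)[:,:2]*1000).astype(np.float32)
        r=cv2.minAreaRect(w); e=cv2.minEnclosingCircle(w)
        M=cv2.moments(w.reshape(-1,1,2)); 
        print(n,"rect",np.round(r[0],1),np.round(r[1],1),round(r[2],1),"circ",np.round(e[0],1),round(2*e[1],1),"cen",round(M['m10']/M['m00'],1),round(M['m01']/M['m00'],1),"eqD",round(2*(M['m00']/np.pi)**.5,1))
E
python3 - <<'E'
from m import *
d=np.load("pics/top0.npy",allow_pickle=True).item()
it=dict(tray_tall=(.012,(391,159)),tray_wide=(.012,(482,193)),tray_square=(.012,(444,275)),tray_oblong=(.012,(211,189)),pot_square=(.062,(298,160)),pot_oblong=(.052,(242,267)),pot_wide=(.054,(344,272)))
for v in(120,150,175): print(v);measure(d,d["frame"],it,(3,100,v))
# green cup, white and small disc
up=d["frame"]
for n,lo,hi,z in(("green",(60,80,50),(90,255,255),.026),):
    m=mask(up,lo,hi);cs,_=cv2.findContours(m,0,1)
    for c in cs:
        if 100<cv2.contourArea(c)<600: e=cv2.minEnclosingCircle(c);print(n,e,cast(d,e[0],z))
print("black tall",cast(d,(309,317),.076),"white",cast(d,(290,216),.01),"black obl",cast(d,(157,290),.05),"turq",cast(d,(236,354),.05))
# inner rim tall pot, Hough-free: print row profile through pot
print(d["frame"][258,322:368].mean(1).round()); print(d["frame"][236:282,344].mean(1).round())
E
```

```text
120
tray_tall rect [653.7 -88.5] [64.7 64.8] 1.9 circ [653.7 -88.4] 65.5 cen 653.6 -88.5 eqD 64.5
tray_wide rect [ 581.4 -264. ] [86.3 86.9] 42.5 circ [ 581.5 -263.9] 87.9 cen 581.6 -264.0 eqD 86.7
tray_square rect [ 424.4 -182. ] [90.7 90.7] 38.2 circ [ 424.4 -181.9] 123.4 cen 424.4 -182.0 eqD 101.2
tray_oblong rect [603.8 264.4] [ 90.8 144.7] 6.4 circ [603.9 264.2] 166.2 cen 603.8 264.3 eqD 128.2
pot_square rect [638.4  91.4] [69.  69.4] 60.9 circ [638.6  91.8] 93.9 cen 638.6 91.4 eqD 76.8
pot_oblong rect [448.1 200.3] [ 68.3 122.6] 20.2 circ [448.4 200.2] 136.3 cen 448.1 200.3 eqD 102.1
pot_wide rect [459.9  11.7] [72.2 72.6] 24.8 circ [459.9  11.4] 73.3 cen 459.9 11.6 eqD 72.4
150
tray_tall rect [653.6 -88.5] [63.9 64. ] 54.0 circ [653.8 -88.5] 64.6 cen 653.7 -88.5 eqD 63.7
tray_wide rect [ 581.7 -264.2] [85.6 86.1] 42.5 circ [ 581.6 -264.1] 86.9 cen 581.7 -264.1 eqD 85.8
tray_square rect [ 424.4 -182.2] [89.8 89.8] 38.2 circ [ 424.2 -182.3] 122.9 cen 424.4 -182.1 eqD 100.4
tray_oblong rect [603.9 264.5] [ 90.  143.8] 6.4 circ [604.1 264.4] 165.8 cen 603.9 264.4 eqD 127.3
pot_squ
[... 1132 characters left out ...]
125915527) [[ 0.55422793 -0.48354212  0.026     ]]
black tall [[0.35488485 0.07793845 0.076     ]] white [[0.5462406  0.11140034 0.01      ]] black obl [[0.41059299 0.35695066 0.05      ]] turq [[0.29029579 0.21335502 0.05      ]]
[ 73.  73.  99. 163. 185. 162. 104.  94. 149. 192. 190. 143.  80.  86.
 142. 186. 196. 195. 196. 195. 194. 195. 195. 196. 196. 196. 196. 192.
 161. 115. 102. 101.  99.  98. 116. 168. 184. 149. 138. 187. 185. 139.
  80.  73.  74.  74.]
[ 74.  72.  85. 150. 185. 166. 107. 131. 184. 190. 140.  90.  90.  93.
  94.  96. 127. 177. 194. 196. 196. 195. 195. 196. 196. 196. 196. 195.
 195. 195. 188. 137.  88. 101. 158. 187. 163. 101. 137. 188. 189. 130.
  70.  74.  75.  74.]
```

```bash
python3 - <<'E'
from m import *
d=np.load("pics/top0.npy",allow_pickle=True).item();s=np.load("pics/scene0.npy",allow_pickle=True).item()
print("tall",cast(d,(344.7,258.3),.081))
P=dict(wide=(.460,.0116,.054),square=(.639,.0914,.062),oblong=(.4481,.2003,.052),t_tall=(.6537,-.0885,.012),t_wide=(.5816,-.2641,.012),t_sq=(.4244,-.1821,.012),t_ob=(.6039,.2644,.012))
im=s["frame"][:,:,::-1].copy()
D=dict(wide=70,t_tall=62,t_wide=84)
a=np.linspace(0,2*np.pi,60)
for n,p in P.items():
    if n in D: w=np.c_[p[0]+D[n]/2000*np.cos(a),p[1]+D[n]/2000*np.sin(a),a*0+p[2]]
    else:
        lx,ly,t={"square":(64,64,60.9),"oblong":(64,118,20.2),"t_sq":(86,86,38.2),"t_ob":(86,140,6.4)}[n];t=np.radians(t)
        c=np.array([(1,1),(1,-1),(-1,-1),(-1,1)])*[lx/2000,ly/2000]
        w=np.c_[c@np.array([[np.cos(t),np.sin(t)],[-np.sin(t),np.cos(t)]])+p[:2],np.full(4,p[2])]
    cv2.polylines(im,[np.round(proj(s,w)*8).astype(int).astype(np.int32)],True,(255,0,0),1,cv2.LINE_AA,3)
cv2.imwrite("pics/chk.png",cv2.resize(im[190:370,120:490],None,fx=2.1,fy=2.1))
E
python3 -m crank '[0,0,-0.03,0.015,0.030,0,100, 0,0,-0.03,0.017,0.033,0,100, 0,0,-0.03,0.017,0.033,0,100, 0,0,-0.03,0.017,0.033,0,100, 0,0,-0.03,0.017,0.033,0,100, 0,0,-0.03,0.017,0.033,0,100, 0,0,-0.03,0.017,0.033,0,100, 0,0,-0.03,0.017,0.033,0,100, 0,0,-0.03,0.017,0.033,0,100, 0,0,-0.03,0.017,0.033,0,100, 0,0,-0.03,0.017,0.033,0,100, 0,0,-0.023,0.017,0.033,0,100, 0,0,0,0.017,0.033,-0.02,100, 0,0,0,0.017,0.033,-0.02,100, 0,0,0,0.017,0.033,-0.02,100, 0,0,0,0.017,0.033,-0.02,100, 0,0,0,0,0,-0.02,100,0,0,0,0,0,0,100]' 40
```

```text
tall [[0.45763469 0.01108025 0.081     ]]
time_s: 1.95
position: [0.4595, 0.0101, 0.1433]
tool_rot: [[0.003, -1.0, -0.005], [-1.0, -0.003, 0.001], [-0.001, 0.005, -1.0]]
ft_force: [-0.3, -0.6, -0.8]
grip_width: 0.0856
```

View pics/chk.png

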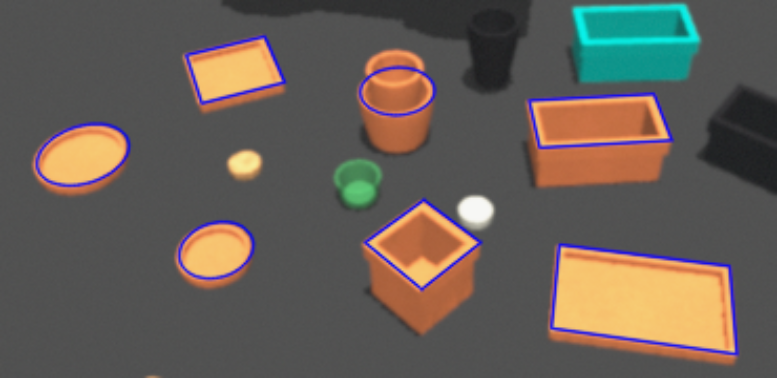

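The outlines measured in the top view land on the rims in the scene view, which confirms the poses and heights. Next I descend onto the tall pot.

```bash
python3 -m crank '[0,0,0,-0.002,0.001,-0.015,100, 0,0,0,0,0,-0.018,100, 0,0,0,0,0,-0.018,100, 0,0,0,0,0,-0.014,100, 0,0,0,0,0,-0.007,100, 0,0,0,0,0,0,100, 0,0,0,0,0,0,100, 0,0,0,0,0,0,30, 0,0,0,0,0,0,30, 0,0,0,0,0,0,30, 0,0,0,0,0,0,30, 0,0,0,0,0,0,30, 0,0,0,0,0,0,30, 0,0,0,0,0,0,30, 0,0,0,0,0,0,30]' 40
python3 - <<'E'
from h import *
for n in("scene",):
    d=get_image(n);np.save("pics/s1.npy",d,allow_pickle=True);cv2.imwrite("pics/s1.png",cv2.resize(d["frame"][150:330,220:420,::-1],None,fx=3,fy=3))
E
```

```text
time_s: 3.45
position: [0.4589, 0.0101, 0.0741]
tool_rot: [[0.001, -1.0, 0.001], [-1.0, -0.001, -0.0], [0.0, -0.001, -1.0]]
ft_force: [-1.2, 0.1, 5.7]
grip_width: 0.0501
```

View pics/s1.png

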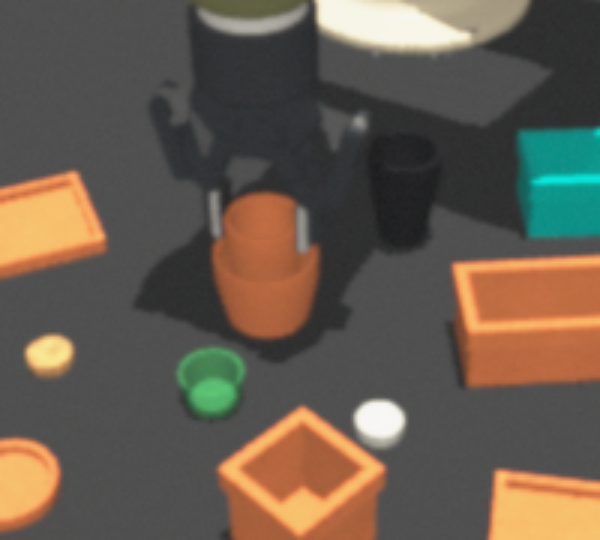

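```bash
python3 -m crank '[0,0,0,0,0,0.005,30, 0,0,0,0,0,0.008,30, 0,0,0,0,0,0.012,30, 0,0,0,0,0,0.015,30, 0,0,0,0,0,0.02,30,0,0,0,0,0,0.02,30,0,0,0,0,0,0.02,30,0,0,0,0,0,0.015,30, 0,0,0,0,0,0.0,30,0,0,0,0,0,0.0,30]' 40
python3 - <<'E'
from h import *
d=get_image("scene");cv2.imwrite("pics/s2.png",cv2.resize(d["frame"][100:330,220:420,::-1],None,fx=2.5,fy=2.5))
E
```

```text
time_s: 4.5
position: [0.4583, 0.0102, 0.1882]
tool_rot: [[0.001, -1.0, -0.0], [-1.0, -0.001, 0.0], [-0.0, 0.0, -1.0]]
ft_force: [-0.6, 0.6, -1.2]
grip_width: 0.0498
```

View pics/s2.png

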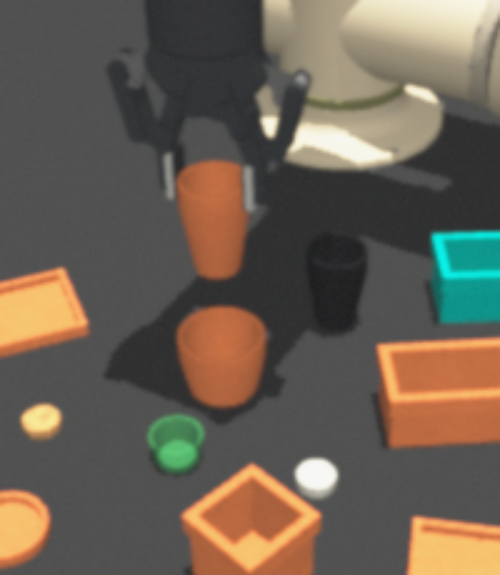

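```bash
python3 -m crank '[0,0,0,0.016,-0.008,0,30, 0,0,0,0.024,-0.012,0,30, 0,0,0,0.024,-0.012,0,30, 0,0,0,0.024,-0.012,0,30, 0,0,0,0.024,-0.012,0,30, 0,0,0,0.024,-0.012,0,30, 0,0,0,0.024,-0.012,0,30, 0,0,0,0.022,-0.011,-0.02,30, 0,0,0,0.014,-0.008,-0.025,30, 0,0,0,0,0,-0.025,30, 0,0,0,0,0,-0.01,30, 0,0,0,0,0,0,30, 0,0,0,0,0,0,30]' 40
python3 - <<'E'
from h import *
d=get_image("scene");cv2.imwrite("pics/s3.png",cv2.resize(d["frame"][180:360,140:340,::-1],None,fx=2.5,fy=2.5))
E
```

```text
time_s: 5.85
position: [0.6547, -0.0889, 0.1092]
tool_rot: [[0.001, -1.0, 0.001], [-1.0, -0.001, -0.0], [0.0, -0.001, -1.0]]
ft_force: [0.6, -1.1, -0.7]
grip_width: 0.0499
```

View pics/s3.png

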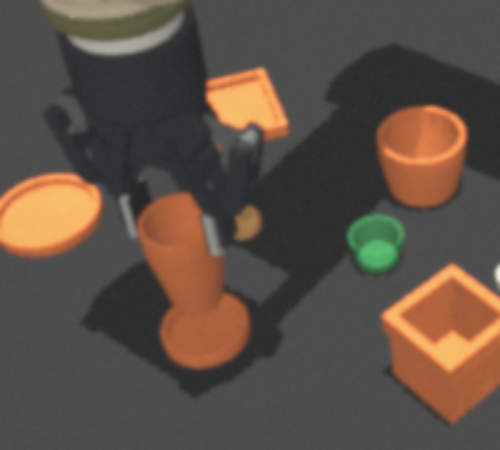

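```bash
python3 - <<'E'
from h import *
s=np.load("pics/scene0.npy",allow_pickle=True).item()
print(proj(s,[(.654,-.0889,.116),(.654,-.0889,.04)]))
E
python3 -m crank '[0,0,0,0,0,-0.008,30, 0,0,0,0,0,-0.01,30, 0,0,0,0,0,-0.008,30, 0,0,0,0,0,-0.004,30, 0,0,0,0,0,-0.002,30, 0,0,0,0,0,-0.002,30, 0,0,0,0,0,0,30, 0,0,0,0,0,0,30]' 40
```

```text
[[211.3587617  266.69074738]
 [219.5731172  297.87547114]]
time_s: 6.7
position: [0.6546, -0.0889, 0.0745]
tool_rot: [[0.001, -1.0, 0.0], [-1.0, -0.001, -0.0], [0.0, -0.0, -1.0]]
ft_force: [-0.5, -0.4, -1.1]
grip_width: 0.0498
```

```bash
python3 -m crank '[0,0,0,0,0,-0.001,30, 0,0,0,0,0,-0.001,30, 0,0,0,0,0,0,30, 0,0,0,0,0,0,30]' 40
```

```text
time_s: 7.1
position: [0.6548, -0.0889, 0.0731]
tool_rot: [[0.001, -1.0, 0.001], [-1.0, -0.001, -0.0], [0.0, -0.001, -1.0]]
ft_force: [-1.9, 1.9, 5.4]
grip_width: 0.0494
```

```bash
python3 -m crank '[0,0,0,0,0,0,62, 0,0,0,0,0,0,66, 0,0,0,0,0,0,72, 0,0,0,0,0,0,80, 0,0,0,0,0,0,90, 0,0,0,0,0,0,90, 0,0,0,0,0,0.01,90, 0,0,0,0,0,0.02,90, 0,0,0,0,0,0.03,100, 0,0,0,0,0,0.03,100, 0,0,0,-0.018,0.008,0.01,100, 0,0,0,-0.03,0.016,0,100, 0,0,0,-0.03,0.016,0,100, 0,0,0,-0.03,0.016,0,100, 0,0,0,-0.03,0.016,0,100, 0,0,0,-0.03,0.016,0,100, 0,0,0,-0.026,0.012,0,100, 0,0,0,0,0,0,100, 0,0,0,0,0,0,100]' 40
python3 - <<'E'
from m import *
for n in("scene","top"):
    d=get_image(n);np.save(f"pics/{n}4.npy",d,allow_pickle=True)
    cv2.imwrite(f"pics/{n}4.png",d["frame"][120:360,120:520,::-1])
measure(d,d["frame"],dict(pot_tall=(.08,proj(d,(.654,-.0885,.08))[0]),pot_wide=(.054,(344,272))),(3,100,150))
a=cv2.imread("pics/scene4.png");b=cv2.imread("pics/top4.png");cv2.imwrite("pics/v4.png",np.hstack([a,b]))
E
```

```text
time_s: 9.0
position: [0.461, 0.011, 0.1733]
tool_rot: [[0.001, -1.0, 0.002], [-1.0, -0.001, -0.001], [0.001, -0.002, -1.0]]
ft_force: [0.7, -0.2, -0.3]
grip_width: 0.0854
pot_tall rect [644.  -83.5] [59.  75.6] 54.8 circ [644.8 -82.2] 76.0 cen 644.1 -82.3 eqD 67.2
pot_wide none
```

View pics/v4.png

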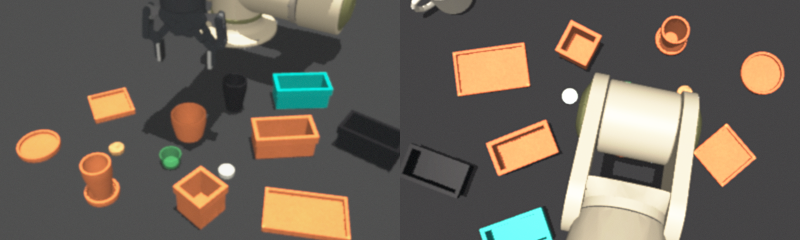

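```bash
python3 - <<'E'
from h import *
d=np.load("pics/scene4.npy",allow_pickle=True).item()
m=mask(d["frame"],(3,100,50),(20,255,255));m0=mask(np.load("pics/scene0.npy",allow_pickle=True).item()["frame"],(3,100,50),(20,255,255))
for q in(m,m0):
    cs,_=cv2.findContours(q,0,1)
    for c in cs:
        if cv2.pointPolygonTest(c,(309,245),False)>0: print(cv2.boundingRect(c))
E
python3 -m crank '[0,0,0,-0.001,0.0005,-0.02,100, 0,0,0,0,0,-0.03,100, 0,0,0,0,0,-0.03,100, 0,0,0,0,0,-0.025,100, 0,0,0,0,0,-0.02,100, 0,0,0,0,0,-0.012,100, 0,0,0,0,0,0,100, 0,0,0,0,0,0,100,0,0,0,0,0,0,55, 0,0,0,0,0,0,55, 0,0,0,0,0,0,55, 0,0,0,0,0,0,55,0,0,0,0,0,0,55,0,0,0,0,0,0,55]' 40
```

```text
(290, 222, 37, 41)
(290, 213, 37, 50)
time_s: 10.5
position: [0.4603, 0.0113, 0.0365]
tool_rot: [[0.001, -1.0, 0.003], [-1.0, -0.001, -0.001], [0.001, -0.003, -1.0]]
ft_force: [-0.7, -0.7, 6.3]
grip_width: 0.0692
```

```bash
python3 -m crank '[0,0,0,0,0,0.006,55, 0,0,0,0,0,0.015,55, 0,0,0,0,0,0.025,55, 0,0,0,0,0,0.025,55, 0,0,0,0,0,0.01,55, 0,0,0,0.008,-0.018,0,55, 0,0,0,0.0135,-0.0305,0,55, 0,0,0,0.0135,-0.0305,0,55, 0,0,0,0.0135,-0.0305,0,55, 0,0,0,0.0135,-0.0305,0,55, 0,0,0,0.0135,-0.0305,0,55, 0,0,0,0.0135,-0.0305,0,55, 0,0,0,0.0135,-0.0305,0,55, 0,0,0,0.0135,-0.0305,-0.01,55, 0,0,0,0.006,-0.013,-0.025,55, 0,0,0,0,0,-0.02,55, 0,0,0,0,0,-0.008,55, 0,0,0,0,0,0,55, 0,0,0,0,0,0,55]' 40
```

```text
time_s: 12.4
position: [0.5819, -0.2633, 0.0542]
tool_rot: [[0.001, -1.0, 0.001], [-1.0, -0.001, -0.001], [0.001, -0.001, -1.0]]
ft_force: [0.1, 0.1, -2.4]
grip_width: 0.0689
```

```bash
python3 -m crank '[0,0,0,0,-0.001,-0.006,55, 0,0,0,0,0,-0.003,55, 0,0,0,0,0,-0.002,55, 0,0,0,0,0,-0.001,55, 0,0,0,0,0,-0.001,55, 0,0,0,0,0,0,55, 0,0,0,0,0,0,55]' 40
```

```text
time_s: 13.1
position: [0.5815, -0.2644, 0.0406]
tool_rot: [[0.001, -1.0, 0.0], [-1.0, -0.001, -0.0], [0.0, -0.0, -1.0]]
ft_force: [-0.5, 0.8, 2.0]
grip_width: 0.0691
```

```bash
python3 -m crank '[0,0,0,0,0,-0.0005,55, 0,0,0,0,0,0,84, 0,0,0,0,0,0,88, 0,0,0,0,0,0,94, 0,0,0,0,0,0,100, 0,0,0,0,0,0,100, 0,0,0,0,0,0.01,100, 0,0,0,0,0,0.025,100, 0,0,0,0,0,0.035,100, 0,0,0,0,0,0.035,100, 0,0,-0.1,0.0045,0.028,0.025,100, 0,0,-0.1,0.0065,0.04,0,100, 0,0,-0.1,0.0065,0.04,0,100, 0,0,-0.1,0.0065,0.04,0,100, 0,0,-0.106,0.0065,0.04,0,100, 0,0,0,0.0065,0.04,0,100, 0,0,0,0.0065,0.04,0,100, 0,0,0,0.0065,0.04,0,100, 0,0,0,0.005,0.032,0,100, 0,0,0,0.0025,0.016,0,100]' 40; python3 -m crank '[0,0,0,0,0,0,100]';  python3 - <<'E'
from m import *
for n in("scene","top"):
    d=get_image(n);np.save(f"pics/{n}5.npy",d,allow_pickle=True)
    cv2.imwrite(f"pics/{n}5.png",d["frame"][120:360,120:520,::-1])
measure(d,d["frame"],dict(pot_wide=(.058,proj(d,(.5815,-.264,.04))[0])),(3,100,150))
a=cv2.imread("pics/scene5.png");b=cv2.imread("pics/top5.png");cv2.imwrite("pics/v5.png",np.hstack([a,b]))
E
```

```text
time_s: 15.1
position: [0.6391, 0.0942, 0.1706]
tool_rot: [[-0.482, -0.876, 0.001], [-0.876, 0.482, 0.0], [-0.001, -0.001, -1.0]]
ft_force: [0.2, -0.9, -0.2]
grip_width: 0.0855
time_s: 15.2
position: [0.6391, 0.0932, 0.1703]
tool_rot: [[-0.482, -0.876, 0.001], [-0.876, 0.482, 0.0], [-0.0, -0.001, -1.0]]
ft_force: [-0.6, -1.1, -0.0]
grip_width: 0.0852
pot_wide rect [ 577.2 -253.2] [80.9 90.6] 42.5 circ [ 577.1 -253.8] 92.0 cen 575.9 -253.3 eqD 85.4
```

View pics/v5.png

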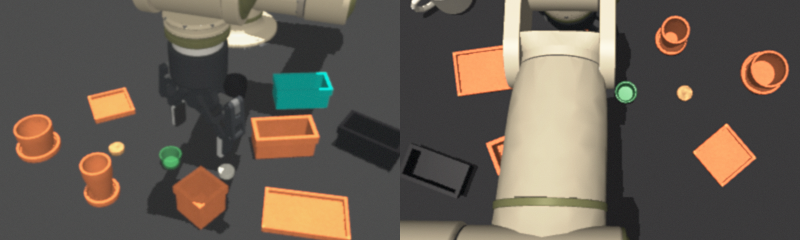

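```bash
python3 -m crank '[0,0,0,0,0,-0.02,100, 0,0,0,0,0,-0.03,100, 0,0,0,0,0,-0.03,100, 0,0,0,0,0,-0.02,100, 0,0,0,0,0,-0.014,100, 0,0,0,0,0,-0.01,100, 0,0,0,0,0,0,100, 0,0,0,0,0,0,100]' 40;python3 -m crank '[0,0,0,0,0,0,50, 0,0,0,0,0,0,50, 0,0,0,0,0,0,50, 0,0,0,0,0,0,50,0,0,0,0,0,0,50,0,0,0,0,0,0,50]' 40
```

```text
time_s: 16.1
position: [0.6395, 0.0913, 0.0467]
tool_rot: [[-0.484, -0.875, 0.001], [-0.875, 0.484, -0.0], [-0.001, -0.001, -1.0]]
ft_force: [0.6, -0.8, 0.0]
grip_width: 0.0856
time_s: 16.7
position: [0.6395, 0.0915, 0.047]
tool_rot: [[-0.484, -0.875, 0.002], [-0.875, 0.484, -0.0], [-0.001, -0.002, -1.0]]
ft_force: [-0.4, -0.2, 6.6]
grip_width: 0.0632
```

```bash
python3 -m crank '[0,0,0,0,0,0.006,50, 0,0,0,0,0,0.015,50, 0,0,0,0,0,0.025,50, 0,0,0,0,0,0.025,50, 0,0,0,0,0,0.015,50, 0,0,-0.03,-0.010,-0.0126,0,50, 0,0,-0.045,-0.020,-0.0255,0,50, 0,0,-0.045,-0.020,-0.0255,0,50, 0,0,-0.045,-0.020,-0.0255,0,50, 0,0,-0.045,-0.020,-0.0255,0,50, 0,0,-0.045,-0.020,-0.0255,0,50, 0,0,-0.045,-0.020,-0.0255,0,50, 0,0,-0.045,-0.020,-0.0255,0,50, 0,0,-0.045,-0.020,-0.0255,0,50, 0,0,-0.009,-0.020,-0.0255,0,50, 0,0,0,-0.015,-0.019,-0.01,50, 0,0,0,-0.010,-0.0125,-0.02,50, 0,0,0,0,0,-0.02,50, 0,0,0,0,0,-0.01,50, 0,0,0,0,0,0,50]' 40;python3 -m crank '[0,0,0,0,0,0,50]' 40
```

```text
time_s: 18.7
position: [0.4237, -0.1815, 0.071]
tool_rot: [[-0.786, -0.618, -0.002], [-0.618, 0.786, 0.002], [0.0, 0.002, -1.0]]
ft_force: [-0.6, -0.4, -2.0]
grip_width: 0.0635
time_s: 18.8
position: [0.4245, -0.1819, 0.0723]
tool_rot: [[-0.786, -0.619, 0.001], [-0.619, 0.786, -0.0], [-0.0, -0.001, -1.0]]
ft_force: [0.5, 0.6, -2.3]
grip_width: 0.0633
```

Aligned at 38.2° and centred; the next move lowers it.

```bash
python3 -m crank '[0,0,0,0,0,-0.006,50, 0,0,0,0,0,-0.006,50, 0,0,0,0,0,-0.004,50, 0,0,0,0,0,-0.002,50, 0,0,0,0,0,-0.002,50, 0,0,0,0,0,-0.001,50, 0,0,0,0,0,0,50, 0,0,0,0,0,0,50]' 40
```

```text
time_s: 19.6
position: [0.424, -0.182, 0.051]
tool_rot: [[-0.786, -0.618, 0.0], [-0.618, 0.786, -0.0], [-0.0, -0.0, -1.0]]
ft_force: [-1.9, 0.9, 2.3]
grip_width: 0.0632
```

```bash
python3 -m crank '[0,0,0,0,0,-0.0005,50, 0,0,0,0,0,0,77, 0,0,0,0,0,0,82, 0,0,0,0,0,0,90, 0,0,0,0,0,0,100, 0,0,0,0,0,0,100, 0,0,0,0,0,0.01,100, 0,0,0,0,0,0.025,100, 0,0,0,0,0,0.035,100, 0,0,0,0,0,0.035,100, 0,0,0.07,0,0,0.015,100]' 40
python3 -m crank '[0,0,0.14,0.0006,0.0116,0,100, 0,0,0.14,0.0012,0.0195,0,100, 0,0,0.14,0.0012,0.0195,0,100, 0,0,0.14,0.0012,0.0195,0,100, 0,0,0.14,0.0012,0.0195,0,100, 0,0,0.14,0.0012,0.0195,0,100, 0,0,0.14,0.0012,0.0195,0,100, 0,0,0.14,0.0012,0.0195,0,100, 0,0,0.14,0.0012,0.0195,0,100, 0,0,0.14,0.0012,0.0195,0,100, 0,0,0.14,0.0012,0.0195,0,100, 0,0,0.14,0.0012,0.0195,0,100, 0,0,0.14,0.0012,0.0195,0,100, 0,0,0.14,0.0012,0.0195,0,100, 0,0,0.14,0.0012,0.0195,0,100, 0,0,0.14,0.0012,0.0195,0,100, 0,0,0.14,0.0012,0.0195,0,100, 0,0,0.14,0.0012,0.0195,0,100, 0,0,0.14,0.0012,0.0195,0,100, 0,0,0.1,0.0018,0.0195,0,100]' 40
python3 -m crank '[0,0,0,0,0,0,100,0,0,0,0,0,0,100]' 40
python3 - <<'E'
from m import *
for n in("scene","top"):
    d=get_image(n);np.save(f"pics/{n}6.npy",d,allow_pickle=True)
    cv2.imwrite(f"pics/{n}6.png",d["frame"][120:360,120:520,::-1])
a=cv2.imread("pics/scene6.png");b=cv2.imread("pics/top6.png");cv2.imwrite("pics/v6.png",np.hstack([a,b]))
E
```

```text
time_s: 20.7
position: [0.4247, -0.1824, 0.1739]
tool_rot: [[-0.74, -0.673, 0.004], [-0.673, 0.74, -0.003], [-0.001, -0.005, -1.0]]
ft_force: [0.0, 0.5, -0.9]
grip_width: 0.0854
time_s: 22.7
position: [0.4479, 0.2009, 0.1711]
tool_rot: [[0.936, 0.353, 0.001], [0.353, -0.936, 0.0], [0.001, 0.0, -1.0]]
ft_force: [-0.5, -0.3, 1.0]
grip_width: 0.0856
time_s: 22.9
position: [0.4478, 0.2, 0.1707]
tool_rot: [[0.938, 0.346, 0.0], [0.346, -0.938, -0.0], [0.0, 0.0, -1.0]]
ft_force: [1.4, 0.2, 0.7]
grip_width: 0.0852
```

View pics/v6.png

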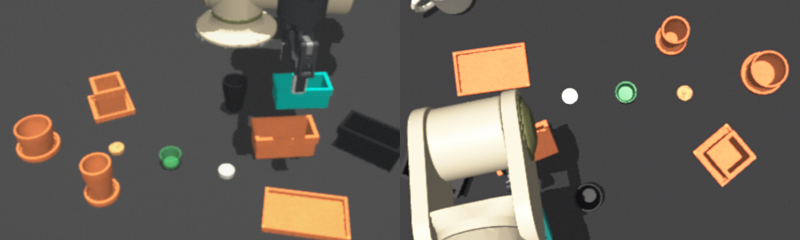

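```bash
python3 -m crank '[0,0,0,0,0,-0.02,100, 0,0,0,0,0,-0.03,100, 0,0,0,0,0,-0.03,100, 0,0,0,0,0,-0.025,100, 0,0,0,0,0,-0.019,100, 0,0,0,0,0,-0.01,100, 0,0,0,0,0,0,100, 0,0,0,0,0,0,100]' 50;python3 -m crank '[0,0,0,0,0,0,50, 0,0,0,0,0,0,50, 0,0,0,0,0,0,50, 0,0,0,0,0,0,50,0,0,0,0,0,0,50,0,0,0,0,0,0,50]' 50
```

```text
time_s: 23.8
position: [0.4485, 0.1999, 0.037]
tool_rot: [[0.938, 0.347, 0.001], [0.347, -0.938, 0.0], [0.001, 0.0, -1.0]]
ft_force: [-0.7, 0.4, -0.1]
grip_width: 0.0852
time_s: 24.4
position: [0.4486, 0.2002, 0.0376]
tool_rot: [[0.938, 0.348, 0.002], [0.348, -0.938, 0.0], [0.002, 0.001, -1.0]]
ft_force: [-0.3, -0.8, 7.3]
grip_width: 0.0631
```

```bash
python3 -m crank '[0,0,0,0,0,0.006,50, 0,0,0,0,0,0.015,50, 0,0,0,0,0,0.025,50, 0,0,0,0,0,0.02,50, 0,0,0,0,0,0.009,50, 0,0,-0.033,0.0104,0.0042,0,50, 0,0,-0.03,0.020,0.008,0,50, 0,0,-0.03,0.020,0.008,0,50, 0,0,-0.03,0.020,0.008,0,50, 0,0,-0.03,0.020,0.009,0,50, 0,0,-0.03,0.020,0.009,0,50, 0,0,-0.03,0.020,0.009,0,50, 0,0,-0.03,0.015,0.006,-0.01,50, 0,0,0,0.010,0.003,-0.02,50, 0,0,0,0,0,-0.02,50, 0,0,0,0,0,-0.005,50, 0,0,0,0,0,0,50, 0,0,0,0,0,0,50]' 50;python3 -m crank '[0,0,0,0,0,0,50]' 50
```

```text
time_s: 26.2
position: [0.6037, 0.2643, 0.0572]
tool_rot: [[0.994, 0.112, 0.001], [0.112, -0.994, 0.0], [0.001, -0.0, -1.0]]
ft_force: [0.8, -0.1, -3.2]
grip_width: 0.0632
time_s: 26.3
position: [0.6038, 0.2644, 0.0575]
tool_rot: [[0.994, 0.112, 0.002], [0.112, -0.994, 0.0], [0.002, -0.0, -1.0]]
ft_force: [0.9, 0.4, -2.1]
grip_width: 0.0631
```

```bash
python3 -m crank '[0,0,0,0,0,-0.006,50, 0,0,0,0,0,-0.005,50, 0,0,0,0,0,-0.003,50, 0,0,0,0,0,-0.001,50, 0,0,0,0,0,-0.001,50, 0,0,0,0,0,-0.0005,50, 0,0,0,0,0,0,50, 0,0,0,0,0,0,50]' 50
```

```text
time_s: 27.1
position: [0.6032, 0.2642, 0.0416]
tool_rot: [[0.994, 0.112, 0.0], [0.112, -0.994, -0.0], [0.0, 0.0, -1.0]]
ft_force: [-6.8, -2.9, 11.9]
grip_width: 0.0626
```

```bash
python3 -m crank '[0,0,0,0,0,0,77, 0,0,0,0,0,0,82, 0,0,0,0,0,0,90, 0,0,0,0,0,0,100, 0,0,0,0,0,0,100, 0,0,0,0,0,0.01,100, 0,0,0,0,0,0.025,100, 0,0,0,0,0,0.035,100, 0,0,0,0,0,0.035,100, 0,0,0,-0.01,-0.01,0.035,100, 0,0,0,-0.03,-0.02,0.01,100, 0,0,0,-0.03,-0.02,0,100, 0,0,0,-0.03,-0.02,0,100, 0,0,0,-0.03,-0.02,0,100, 0,0,0,-0.03,-0.02,0,100, 0,0,0,-0.03,-0.02,0,100, 0,0,0,-0.01,-0.01,0,100, 0,0,0,0,0,0,100, 0,0,0,0,0,0,100]' 50
python3 - <<'E'
from m import *
for n in("scene","top"):
    d=get_image(n);np.save(f"pics/{n}7.npy",d,allow_pickle=True)
    cv2.imwrite(f"pics/{n}7.png",d["frame"][120:360,120:520,::-1])
a=cv2.imread("pics/scene7.png");b=cv2.imread("pics/top7.png");cv2.imwrite("pics/v7.png",np.hstack([a,b]))
s=np.load("pics/scene7.npy",allow_pickle=True).item()
P=dict(t_tall=(.6537,-.0885,.08,52,52,None),t_wide=(.5816,-.2641,.058,70,70,None),t_sq=(.4244,-.1821,.066,64,64,38.2),t_ob=(.6039,.2644,.056,64,118,6.4))
a=np.linspace(0,2*np.pi,60);vs=[]
for D,(x0,y0) in((s,(130,190)),(d,(160,120))):
    im=cv2.resize(D["frame"][:,:,::-1],None,fx=2,fy=2,interpolation=cv2.INTER_CUBIC)
    for n,(x,y,z,lx,ly,t) in P.items():
        if t is None: w=np.c_[x+lx/2000*np.cos(a),y+lx/2000*np.sin(a),a*0+z]
        else:
            t=np.radians(t);c=np.array([(1,1),(1,-1),(-1,-1),(-1,1)])*[lx/2000,ly/2000]
            w=np.c_[c@np.array([[np.cos(t),np.sin(t)],[-np.sin(t),np.cos(t)]])+(x,y),np.full(4,z)]
        cv2.polylines(im,[np.round((proj(D,w)*2+.5)*8).astype(np.int32)],True,(255,0,0),1,cv2.LINE_AA,3)
    vs.append(im[2*y0:2*y0+300,2*x0:2*x0+700])
cv2.imwrite("pics/v7.png",np.vstack([vs[0],vs[1]]))
m=mask(d["frame"],(60,80,50),(90,255,255));cs,_=cv2.findContours(m,0,1)
for c in cs:
    if 100<cv2.contourArea(c)<600: e=cv2.minEnclosingCircle(c);print("green",cast(d,e[0],.026)[0])
E
```

```text
time_s: 29.0
position: [0.4041, 0.1244, 0.1905]
tool_rot: [[0.994, 0.111, 0.002], [0.111, -0.994, 0.0], [0.002, 0.0, -1.0]]
ft_force: [0.5, -0.4, 0.4]
grip_width: 0.0854
green [0.54884967 0.00441581 0.026     ]
green [ 0.55422793 -0.48354212  0.026     ]
```

View pics/v7.png

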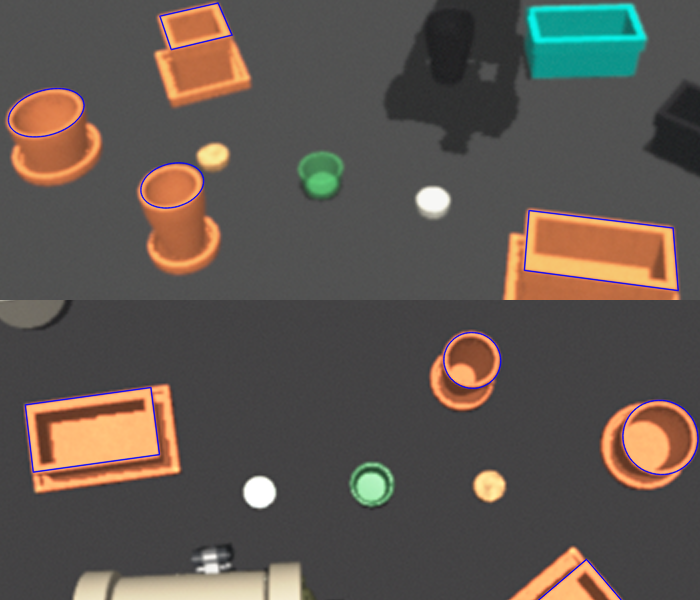

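The overlay shows all four rims within about 1–2 px of where they should be when seated, in both views. The green cup hasn't moved and the gripper is clear, so I'm handing in.

```bash
python3 -c "
from rig import *
print(observe()['qvel'].round(2)); print(close_job())"
```

```text
[ 0.18  0.33  0.36  0.04 -0.13 -0.02]
the job is handed in; nothing more can be done
None
```

All four pots are on their own trays and the job is handed in, at about 29 s of the 112 s allowed. I gripped each pot by its rim band, lowered it in 0.5–2 mm steps until the wrist sensed contact, and only then released it. The square pot was turned about 23° and the planter about 14° to match their trays.

**Last checks:**
- **Pot positions:** in both the scene and top views, the rim outlines expected for seated, upright pots lay on the real rims to about 1–2 px (roughly 2–4 mm). The square pot was cut off in the final top-view crop. It was in full view in an earlier top picture, where it looked centred in its tray. The measured tool height at each set-down also matched the tray floor.
- **Green cup:** its measured position changed by less than 0.1 mm.
- **Gripper:** open, clear of everything and nearly still.

**Checks that fell short:**
- The automatic contour measurements of the placed tall and wide pots were unusable, because each pot merged with its tray in the mask. I relied on the outline overlays for these two.
- The planter showed about 12 N down and 7 N sideways at the wrist at touchdown, more than the 2–5 N down for the other three. It still looked well placed after release.

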